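# Draw the guarded bolt of a strap cutter with the hook rod

### The job

The strap cutter's blade-lock bolt sits deep in its barred guard tunnel, where fingers cannot get. Pick up the hook rod, reach it in through the mouth of the tunnel, hook the bolt's knob from behind and pull the bolt fully open, towards the mouth; keep the gripper itself off the machine. Then lay the rod down flat on the bench, the same way up as it lay and outside the tunnel; do not drop it.

Things in the scene. Friction and masses are not known exactly. Their poses are not given: they have to be found in the camera images.
- strap_cutter: Fixed bench machine, 165 (x) x 172 (y) mm, 108 high. Origin on the bench under the closed bolt's knob, mid-width; x points from the tunnel's mouth to the back, y left, z up. Barred guard tunnel from the open mouth at x = -80 mm to a rear plate at x = 40; then the cutter head to x = 80. A bolt channel, 32 mm wide, top at z = 20, runs along the tunnel's middle; else only the bolt's knob stands inside.
- tunnel_mouth (a point): Centre of the tunnel's open mouth: x = -80, y = 0, z = 43 mm in the strap cutter's frame. Inside, the tunnel is free from y = -76 to 76 mm and from the base plate (z = 8) to the guard bars (z = 78; 18 mm gaps, tops at z = 87).
- bolt_knob (a point): Point on the axis of the bolt's upright knob, 40 mm above the bench; it moves with the bolt along the machine's x at y = 0. The knob is a plain round brass post of 14 mm diameter, clear from z = 22 to 57 mm, with a head 19 mm wide on it, up to z = 65 mm.
- bolt (a joint): Travel of the bolt in m: 0 closed (knob 80 mm inside the mouth), 0.045 fully drawn against its stop (knob 35 mm inside). It grows as the knob moves towards the mouth (the machine's -x). It starts 0 to 5 mm open, takes about 3 N to slide and stays where it is left.
- hook_rod: Loose rod lying flat on the bench, about 90 g, 203 mm long. Origin: underside centre of its wooden handle (70 long, 24 wide, 26 mm high); x along the rod to the hook, y left, z up. Balances within 20 mm of the origin. A ferrule follows to x = 46 mm, then a 6 mm steel rod, axis 13 mm above the underside, to the hook, which bends to +y at x = 165 mm.
- hook_bend (a point): Middle of the hook's cross arm: x = 165, y = 17, z = 13 mm in the hook rod's frame. The arm (6 mm thick) runs square from the rod, y = 0, to y = 34 mm; there a lip turns back towards the handle, ending at x = 152 mm. Between rod and lip 28 mm are clear, into which the knob fits.
There are look-alikes about, which are no part of the job. Of the things that look like the hook_rod, take the one that is farthest to the robot's right at the start.

How it is judged:
By the outcome, as a careful person would: the job done as asked, in the order asked, and still so for the second after the job is handed in, with the robot touching nothing.
It also fails if it takes over 58 s, if anything falls off the work surface, if the arm or the gripper's body presses on something with over 40 N, if the wrist force passes 120 N, or if a joint passes its speed limit or range.

### The arm

A 6-joint arm with a two-finger parallel gripper is mounted at the origin on a cart in front of the work surface, level with it; the furniture and walls round the work are solid. World frame = base frame: x ahead of the robot, y to its left, z up, the work surface at z = 0. Lengths are in m, angles in rad, forces in N, time in s.
With the tool pointing down it reaches from about 0.25 to 0.8 m from the base axis. Payload 8.5 kg.
Tool frame: the origin (TCP) lies midway between the tips of the shut fingers; the grasp point (between the pads) lies 19 mm behind it (bot.grasp_offset is the distance from the TCP to the grasp point, in m); z points along the fingers, y is the direction in which the jaws open and shut (so a half turn about z gives the same grasp; the last joint's range is limited). The gripper opens to 85 mm and grips with 20 to 120 N. Pads are 22 mm wide; open, the fingers measure 114 mm over their backs; the gripper's body (76 mm by 85 mm) begins 54 mm behind the grasp point. The pads swing forward as they close: fully open they stand 13 mm farther back than shut.
Start: joints at [1.272, 0.238, -0.013, 1.319, 0, 1.571], TCP at [0.155, 0.502, 0.205] pointing down, gripper open.
Joint ranges: [-2.66, 2.66], [-1.03, 1.9], [-1.14, 1.46], [-1.82, 2.27], [-1.45, 1.34], [-3.14, 3.14]. Speed limits (rad/s): [2.22, 2.22, 2.79, 3.14, 3.14, 3.14].

### API

Orientations are given as a 3x3 rotation matrix whose columns are the frame's x, y, z axes.
In Python, from bench import monitor, viewer, bot, models gives the robot as it stands.
- The arm moves only by the tool arm_command, never from a script. Its argument "deltas" is a list of rows, each an object of numbers: "gripper": the opening, from 0 (shut) to 1 (fully open); "tx", "ty", "tz": the shift along the tool's x, y, z in m; "twist": the turn about the tool's z in degrees. In form: [{"gripper": .., "tx": .., "ty": .., "tz": .., "twist": ..}, ...]. A call has 1 to 8 rows; each row shifts and turns the commanded pose from where the row before left it, along the tool's axes as they then stand; what a row does not reach is not made up. A row lasts 1/12 s, in which the tool goes at most 41.7 mm and 7.16 degrees, less where a joint would pass 70% of its speed; a pose out of reach is approached as far as the arm can. A call with a gripper value outside its range is refused whole. The fingers move at their own pace and stop on an object; "squeeze" is the grip in N (left out, the last holds). Time passes only in rows, so rows that do not move let the fingers close. It gives the time, the measured TCP pose, the force and the opening at its end, in the units of the state.
- monitor.sense(): the state, without advancing time (a new reading comes with each control period).
- viewer.capture(name): name is "scene" or "top" or "wrist"; returns a dict with "frame" (480x640x3 uint8, red, green, blue), "fx", "fy", "cx", "cy" (pixels), "D" ([k1, k2, p1, p2, k3] as OpenCV has them; the pictures are not rectified), "T" (4x4, takes a point from camera to world coordinates). Camera axes: x right, y down, z forward; pixel columns grow to the right and rows downward; lengths in m; the calibration is good to about 2 mm. A picture is of the moment at which its call begins. There is no depth.
- bot.sign_off(): hands the job in, once; it reports no verdict.
Trained networks look in the newest picture that a camera, given by its name, has taken for a name from the list of things; names that differ only in an ending like _2 or _b are one class to them, and where a whole thing is asked for, a point or a joint stands for the part that bears it (a point fixed in the world has none). Each returns a list of dicts, best first, with "p" (0 to 1); they miss things now and then, are a little off and sometimes report something else, mostly with a low value. They report only what shows in the picture. A call takes as long as a camera call. They do not tell look-alikes from the thing itself.
- models.cut_out(label, camera): "region" (480x640 bool, what is visible of it) and "bbox" ([left, top, right, bottom] in pixels, round what is visible of it).
- models.tip_of(label, camera): "centre" ([column, row] in pixels: a listed point, or the origin of a listed thing).
The state is a dict: "time_s": time; "q": joint angles; "joint_vel": joint speeds; "joint_torque": joint torques, N m; "position": TCP position; "ee_rot": TCP orientation; "wrist_force": force on the tool from outside, world axes, zero at the start; "torque": the same for the moment, N m; "gripper_width": finger opening in m.
Only numpy, scipy, OpenCV 4.12 (cv2) and the standard library are available. Lean on these libraries where they do the work, as an engineer would, in place of code of your own. Each camera call takes 0.05 s, during which the arm holds its last target. There are 200 camera calls.

## Working session

There is one attempt and no reset: what is moved stays moved. The work goes in short steps, Python scripts to look and compute and a tool call to move; the robot and the scene stay as the last step left them, time stands still between calls to the robot, and variables do not carry over. Pictures are saved under pics/ and viewed, about 8 in all and at most 12, crops included, and the job is handed in when it is done.

Besides the shell and the picture viewer there is one more tool, called as name([rows], argument=value, ...), one row to a line, values as JSON. arm_command: Moves the arm, as the interface text tells. Its arguments: {"type":"object","properties":{"deltas":{"type":"array","items":{"type":"object","properties":{"gripper":{"type":"number"},"tx":{"type":"number"},"ty":{"type":"number"},"tz":{"type":"number"},"twist":{"type":"number"}}}},"squeeze":{"type":"number"}},"required":["deltas"]}

```bash
mkdir -p pics; ls
cat > h.py <<'E'
import numpy as np, cv2
from bench import monitor, viewer, bot, models
def ray(c,px):
    K=np.array([[c['fx'],0,c['cx']],[0,c['fy'],c['cy']],[0,0,1]])
    u=cv2.undistortPoints(np.array([[px]],float),K,np.array(c['D']))[0,0]
    T=np.array(c['T']); return T[:3,3],T[:3,:3]@np.array([u[0],u[1],1])
def at(c,px,z):
    o,d=ray(c,px); return o+d*(z-o[2])/d[2]
def proj(c,P):
    K=np.array([[c['fx'],0,c['cx']],[0,c['fy'],c['cy']],[0,0,1]])
    T=np.linalg.inv(np.array(c['T'])); r=cv2.Rodrigues(T[:3,:3])[0]
    return cv2.projectPoints(np.array(P,float).reshape(-1,1,3),r,T[:3,3],K,np.array(c['D']))[0].reshape(-1,2)
def save(n,img,): cv2.imwrite('pics/'+n,img[...,::-1])
E
python3 - <<'E'
from h import *
np.set_printoptions(precision=4,suppress=True)
ims=[]
Z=dict(hook_rod=0,hook_bend=.013,strap_cutter=0,tunnel_mouth=.043,bolt_knob=.04)
for n in ("top","scene"):
    c=viewer.capture(n); save(n+'0.png',c['frame'])
    print(n,np.array(c['T'])[:3,3],c['fx'])
    for l in Z:
        for d in models.tip_of(l,n): print(l,round(d['p'],2),np.round(d['centre'],1),at(c,d['centre'],Z[l]))
    for d in models.cut_out('hook_rod',n): print('cut',round(d['p'],2),d['bbox'])
E
```

```text
pics
top [ 0.2853 -0.2494  1.0206] 563.3945355419802
hook_rod 0.77 [300.8 335.6] [ 0.4686 -0.1855  0.    ]
hook_rod 0.61 [212.7 149.5] [0.8211 0.0605 0.    ]
hook_bend 0.89 [142.1 185.3] [0.7135 0.1815 0.013 ]
hook_bend 0.82 [328.1 253.2] [ 0.6295 -0.211   0.013 ]
strap_cutter 0.91 [434.2 328.3] [ 0.5197 -0.4267  0.    ]
tunnel_mouth 0.7 [393.1 333.1] [ 0.4904 -0.3477  0.043 ]
bolt_knob 0.65 [436.7 323.1] [ 0.5205 -0.4233  0.04  ]
cut 0.88 [134.6, 134.4, 230.9, 192.2]
scene [0.1893 0.4541 0.7028] 517.6584710359298
hook_rod 0.71 [170.5 286.7] [0.8238 0.0567 0.    ]
hook_rod 0.56 [397.7 295.3] [ 0.4696 -0.1852  0.    ]
hook_bend 0.95 [337.2 246.8] [ 0.6323 -0.2175  0.013 ]
hook_bend 0.73 [153.6 357.4] [0.7096 0.1874 0.013 ]
strap_cutter 0.97 [433.9 224.1] [ 0.5153 -0.4239  0.    ]
tunnel_mouth 0.68 [432.3 231.6] [ 0.4866 -0.3457  0.043 ]
bolt_knob 0.52 [436.2 209.5] [ 0.5164 -0.4234  0.04  ]
cut 0.94 [141.1, 265.9, 181.2, 359.5]
cut 0.79 [329.9, 244.7, 419.1, 307.7]
```

View pics/top0.png

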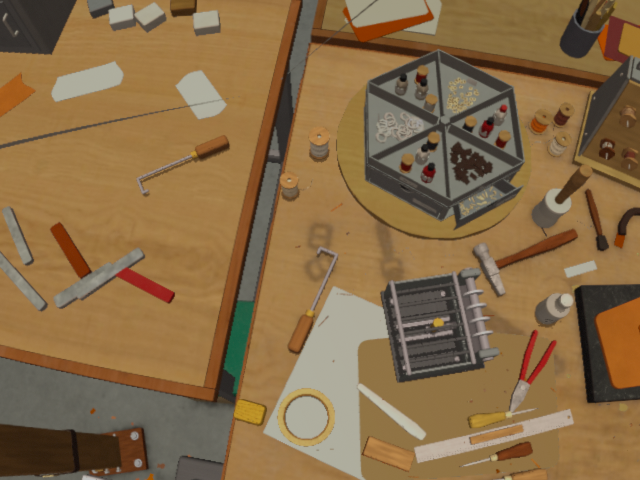

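View pics/scene0.png

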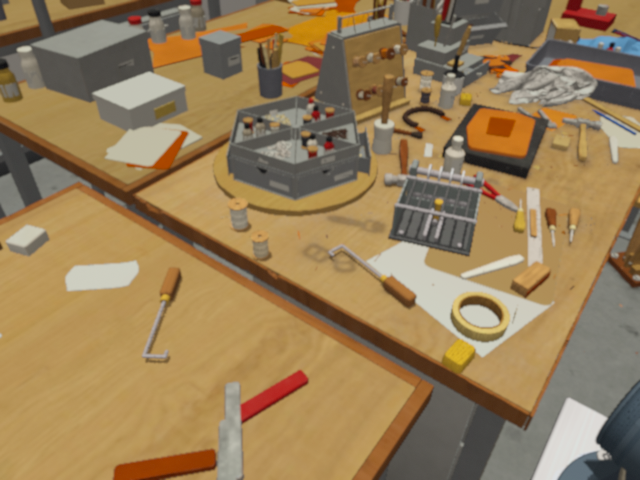

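Two hook rods: one at (315,300) in top, y≈-0.19, and one at (185,165), y≈+0.1. The first is the farthest to the robot's right, and it bends to its left as described. I'll confirm it in an enlarged crop with model overlays.

```bash
cat >> h.py <<'E'
def fr(x,y,a,P):
    P=np.array(P,float).reshape(-1,3); R=np.array([[np.cos(a),-np.sin(a),0],[np.sin(a),np.cos(a),0],[0,0,1]])
    return P@R.T+[x,y,0]
RODP=np.array([[-35,-12,26],[35,-12,26],[35,12,26],[-35,12,26],[-35,-12,26],[35,0,13],[165,0,13],[165,34,13],[152,34,13]])/1e3
MOUTH=np.array([[-80,-76,8],[-80,76,8],[-80,76,78],[-80,-76,78],[-80,-76,8]])/1e3
FOOT=np.array([[-80,-86,0],[-80,86,0],[80,86,0],[80,-86,0],[-80,-86,0]])/1e3
KNOB=np.array([[0,0,22],[0,0,65]])/1e3
def draw(c,img,s,x0,y0,pose,P,col):
    p=((proj(c,fr(*pose,P))-[x0,y0])*s).astype(int); cv2.polylines(img,[p.reshape(-1,1,2)],False,col,1)
E
python3 - <<'E'
from h import *
np.set_printoptions(precision=4,suppress=True)
rod=(.469,-.1853,None); m=(.518,-.4255,np.arctan2(-.0775,.0295))
b=np.array([.631,-.2145])-rod[:2]; rod=(rod[0],rod[1],np.arctan2(b[1],b[0])-np.arctan2(17,165))
print(np.hypot(*b),rod,m)
out=[]
for n,(x0,y0) in dict(top=(280,235),scene=(325,160)).items():
    c=viewer.capture(n); im=cv2.resize(c['frame'][y0:y0+150,x0:x0+230],None,fx=3.4,fy=3.4,interpolation=2)
    im=im[:,:].copy()
    im=cv2.resize(c['frame'][y0:y0+150,x0:x0+230],None,fx=2*1.7,fy=2*1.7,interpolation=2)[:,:,:]
    if n=='scene': 
        pass
    for P,po,col in((RODP,rod,(0,255,0)),(MOUTH,m,(255,0,0)),(FOOT,m,(0,255,255)),(KNOB,m,(255,0,255))): draw(c,im,3.4,x0,y0,po,P,col)
    save(n+'1.png',im)
s=monitor.sense(); print(s['position'],s['ee_rot'],s['wrist_force'],s['gripper_width'])
E
```

```text
0.16461057074197882 (0.469, -0.1853, np.float64(-0.2810001361934401)) (0.518, -0.4255, np.float64(-1.2070856825943492))
[0.1545 0.5017 0.2055] [[-0.9557  0.2944 -0.    ]
 [ 0.2944  0.9557 -0.0001]
 [-0.     -0.0001 -1.    ]] [ 0.1432 -0.1776  0.2142] 0.0849674868842636
```

View pics/top1.png

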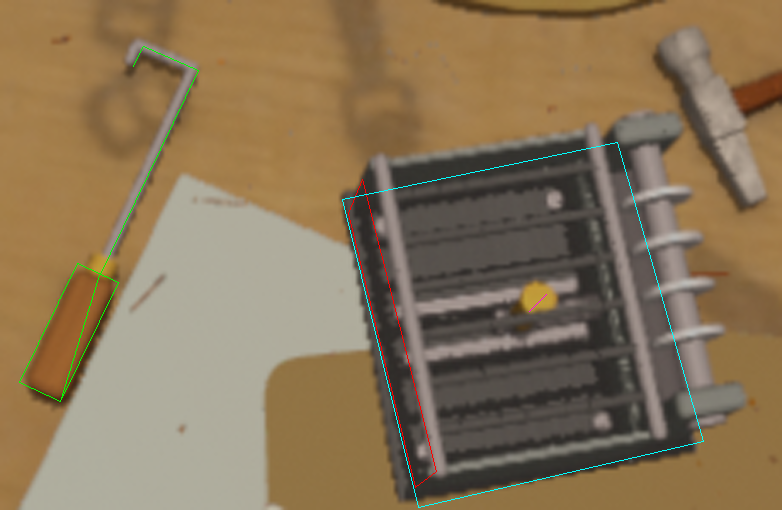

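The crop confirms the rod: green overlay on the handle at about (70,330) and the bend at (165,55). The machine's yaw is about 3° off, to be refined from the wrist camera. Now moving over the rod.

arm_command([
  {"tx": -0.02,"ty": -0.0226},
  {"tx": -0.02,"ty": -0.0226},
  {"tx": -0.02,"ty": -0.0226},
  {"tx": -0.02,"ty": -0.0226},
  {"tx": -0.02,"ty": -0.0226},
  {"tx": -0.02,"ty": -0.0226},
  {"tx": -0.02,"ty": -0.0226},
  {"tx": -0.02,"ty": -0.0226},
], squeeze=60)

```text
$.deltas[0]: bad value
```

arm_command([
  {"tx": -0.02,"ty": -0.0226},
  {"tx": -0.02,"ty": -0.0226},
  {"tx": -0.02,"ty": -0.0226},
  {"tx": -0.02,"ty": -0.0226},
  {"tx": -0.02,"ty": -0.0226},
  {"tx": -0.02,"ty": -0.0226},
  {"tx": -0.02,"ty": -0.0226},
  {"tx": -0.02,"ty": -0.0226},
])

```text
$.deltas[0]: bad value
```

arm_command([
  {"tx": -0.02,"ty": -0.0226},
  {"tx": -0.02,"ty": -0.0226},
  {"tx": -0.02,"ty": -0.0226},
  {"tx": -0.02,"ty": -0.0226},
  {"tx": -0.02,"ty": -0.0226},
  {"tx": -0.02,"ty": -0.0226},
  {"tx": -0.02,"ty": -0.0226},
  {"tx": -0.02,"ty": -0.0226},
  {},
])

```text
$.deltas[0]: bad value
```

All five fields seem to be required.

arm_command([
  {"gripper": 1,"tx": -0.02,"ty": -0.0226,"tz": 0,"twist": 0},
  {"gripper": 1,"tx": -0.02,"ty": -0.0226,"tz": 0,"twist": 0},
  {"gripper": 1,"tx": -0.02,"ty": -0.0226,"tz": 0,"twist": 0},
  {"gripper": 1,"tx": -0.02,"ty": -0.0226,"tz": 0,"twist": 0},
  {"gripper": 1,"tx": -0.02,"ty": -0.0226,"tz": 0,"twist": 0},
  {"gripper": 1,"tx": -0.02,"ty": -0.0226,"tz": 0,"twist": 0},
  {"gripper": 1,"tx": -0.02,"ty": -0.0226,"tz": 0,"twist": 0},
  {"gripper": 1,"tx": -0.02,"ty": -0.0226,"tz": 0,"twist": 0},
], squeeze=60)

```text
time_s: 1.47
position: [0.2545, 0.2805, 0.2056]
ee_rot: [[-0.956, 0.294, 0.0], [0.294, 0.956, 0.0], [-0.0, 0.0, -1.0]]
wrist_force: [0.5, 0.5, -0.7]
gripper_width: 0.0855
```

arm_command([
  {"gripper": 1,"tx": -0.021,"ty": -0.0239,"tz": 0,"twist": 0},
  {"gripper": 1,"tx": -0.021,"ty": -0.0239,"tz": 0,"twist": 0},
  {"gripper": 1,"tx": -0.021,"ty": -0.0239,"tz": 0,"twist": 0},
  {"gripper": 1,"tx": -0.021,"ty": -0.0239,"tz": 0,"twist": 0},
  {"gripper": 1,"tx": -0.021,"ty": -0.0239,"tz": 0,"twist": 0},
  {"gripper": 1,"tx": -0.021,"ty": -0.0239,"tz": 0,"twist": 0},
  {"gripper": 1,"tx": -0.021,"ty": -0.0239,"tz": 0,"twist": 0},
  {"gripper": 1,"tx": -0.021,"ty": -0.0239,"tz": 0,"twist": 0},
])

```text
time_s: 2.13
position: [0.3589, 0.048, 0.2058]
ee_rot: [[-0.956, 0.294, 0.001], [0.294, 0.956, 0.0], [-0.001, 0.0, -1.0]]
wrist_force: [0.3, 0.6, -0.9]
gripper_width: 0.0857
```

arm_command([
  {"gripper": 1,"tx": -0.021,"ty": -0.0239,"tz": 0,"twist": 0},
  {"gripper": 1,"tx": -0.021,"ty": -0.0239,"tz": 0,"twist": 0},
  {"gripper": 1,"tx": -0.021,"ty": -0.0239,"tz": 0,"twist": 0},
  {"gripper": 1,"tx": -0.021,"ty": -0.0239,"tz": 0,"twist": 0},
  {"gripper": 1,"tx": -0.021,"ty": -0.0239,"tz": 0,"twist": 0},
  {"gripper": 1,"tx": -0.021,"ty": -0.0239,"tz": 0,"twist": 0},
  {"gripper": 1,"tx": -0.021,"ty": -0.0239,"tz": 0,"twist": 0},
  {"gripper": 1,"tx": -0.021,"ty": -0.0239,"tz": 0,"twist": 0},
])

```text
time_s: 2.8
position: [0.4631, -0.1843, 0.2056]
ee_rot: [[-0.956, 0.295, 0.0], [0.295, 0.956, -0.0], [-0.0, -0.0, -1.0]]
wrist_force: [-0.5, 0.5, -0.3]
gripper_width: 0.0854
```

Run:
```python
from h import *
np.set_printoptions(precision=4,suppress=True)
s=monitor.sense(); print(s['time_s'],s['position'],s['ee_rot'][0],s['q'])
c=viewer.capture('wrist'); im=c['frame'].copy(); print(np.array(c['T']))
Z=dict(hook_rod=0,hook_bend=.013,strap_cutter=0,tunnel_mouth=.043,bolt_knob=.04)
for l in Z:
    for d in models.tip_of(l,'wrist'): print(l,round(d['p'],2),np.round(d['centre'],1),at(c,d['centre'],Z[l]))
rod=(.469,-.1853,-.281)
draw(c,im,1,0,0,rod,RODP,(0,255,0))
m=(.518,-.4255,-1.265)
for P,col in((MOUTH,(255,0,0)),(FOOT,(0,255,255)),(KNOB,(255,0,255))): draw(c,im,1,0,0,m,P,col)
save('w1.png',im)
```

```text
2.8 [ 0.4631 -0.1843  0.2056] [-0.9556  0.2947  0.0003] [-0.3787  0.1924 -0.0734  1.3047 -0.     -0.0795]
[[ 0.2954  0.9037  0.31    0.3836]
 [ 0.9554 -0.2792 -0.0965 -0.1597]
 [-0.0006  0.3247 -0.9458  0.375 ]
 [ 0.      0.      0.      1.    ]]
hook_rod 0.96 [589.5 416.9] [0.8213 0.058  0.    ]
hook_rod 0.8 [316.  207.3] [ 0.4692 -0.1855  0.    ]
hook_bend 0.87 [338.9 353.6] [ 0.6353 -0.2097  0.013 ]
strap_cutter 0.76 [119.9 312.1] [ 0.5192 -0.4302  0.    ]
bolt_knob 0.79 [108. 328.] [ 0.5176 -0.4209  0.04  ]
```

View pics/w1.png

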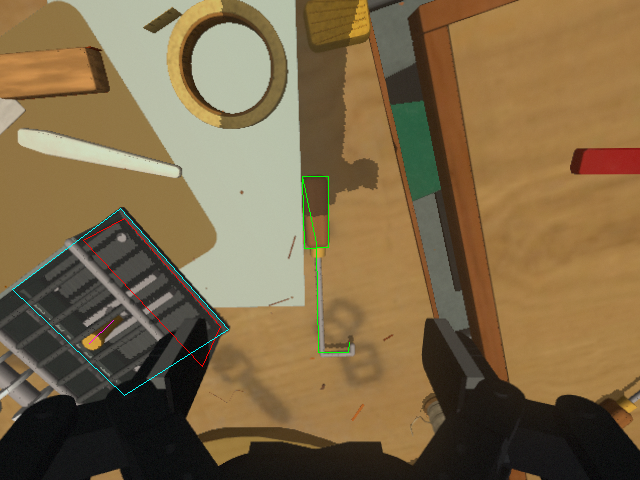

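Wrist view: the rod overlay fits (handle (316,212), bend (336,352)) and the tool is aligned. The machine's mouth edge fits at (122,208)-(228,328). Descending to grasp.

arm_command([
  {"gripper": 1,"tx": 0,"ty": 0,"tz": 0.03,"twist": -1},
  {"gripper": 1,"tx": 0,"ty": 0,"tz": 0.03,"twist": 0},
  {"gripper": 1,"tx": 0,"ty": 0,"tz": 0.03,"twist": 0},
  {"gripper": 1,"tx": 0,"ty": 0,"tz": 0.03,"twist": 0},
  {"gripper": 1,"tx": 0,"ty": 0,"tz": 0.03,"twist": 0},
  {"gripper": 1,"tx": 0,"ty": 0,"tz": 0.03,"twist": 0},
  {"gripper": 1,"tx": 0,"ty": 0,"tz": 0.013,"twist": 0},
  {"gripper": 1,"tx": 0,"ty": 0,"tz": 0.0105,"twist": 0},
])

```text
time_s: 3.77
position: [0.4614, -0.1809, 0.0006]
ee_rot: [[-0.961, 0.276, -0.002], [0.276, 0.961, 0.001], [0.002, 0.0, -1.0]]
wrist_force: [-1.4, 1.0, -0.1]
gripper_width: 0.0849
```

arm_command([
  {"gripper": 0.2,"tx": 0,"ty": 0,"tz": 0,"twist": 0},
  {"gripper": 0.2,"tx": 0,"ty": 0,"tz": 0,"twist": 0},
  {"gripper": 0.1,"tx": 0,"ty": 0,"tz": 0,"twist": 0},
  {"gripper": 0,"tx": 0,"ty": 0,"tz": 0,"twist": 0},
  {"gripper": 0,"tx": 0,"ty": 0,"tz": 0,"twist": 0},
  {"gripper": 0,"tx": 0,"ty": 0,"tz": 0,"twist": 0},
  {"gripper": 0,"tx": 0,"ty": 0,"tz": 0,"twist": 0},
  {"gripper": 0,"tx": 0,"ty": 0,"tz": 0,"twist": 0},
])

```text
time_s: 4.43
position: [0.4629, -0.1827, 0.0023]
ee_rot: [[-0.961, 0.278, 0.0], [0.278, 0.961, -0.0], [-0.0, -0.0, -1.0]]
wrist_force: [-0.9, -0.1, -0.2]
gripper_width: -0.0001
```

The jaws shut to 0, so nothing is held. Looking.

Run:
```python
from h import *
np.set_printoptions(precision=4,suppress=True)
s=monitor.sense(); print(s['position'],s['wrist_force'],s['gripper_width'])
c=viewer.capture('wrist'); a=c['frame'].copy()
draw(c,a,1,0,0,(.469,-.1853,-.275),RODP,(0,255,0))
t=viewer.capture('scene'); b=cv2.resize(t['frame'][200:340,300:460],(548,480),interpolation=2)
draw(t,b,548/160,300,200,(.469,-.1853,-.275),RODP,(0,255,0))
im=np.hstack([cv2.resize(a,(440,330)),cv2.resize(b,(360,330))]); save('g1.png',im)
for l in('hook_rod','hook_bend'):
  for d in models.tip_of(l,'scene'): print(l,d['p'],at(t,d['centre'],0))
```

```text
[ 0.4629 -0.1827  0.0023] [-0.9424 -0.1255 -0.1966] -0.0001265037357649656
hook_rod 0.97 [0.8212 0.0537 0.    ]
hook_rod 0.9 [ 0.4646 -0.1877 -0.    ]
hook_bend 0.86 [0.7202 0.1802 0.    ]
hook_bend 0.83 [ 0.6419 -0.2268  0.    ]
hook_bend 0.29 [ 0.5154 -0.4212  0.    ]
```

View pics/g1.png

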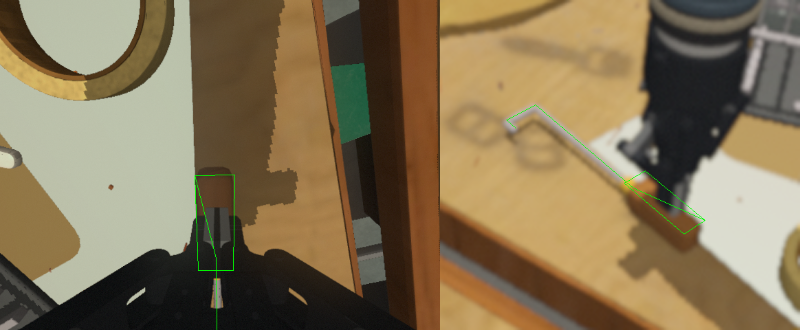

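Run:
```python
from h import *
np.set_printoptions(precision=4,suppress=True)
for n in('scene','top'):
  t=viewer.capture(n)
  for d in models.cut_out('hook_rod',n): print(n,'cut',d['p'],np.round(d['bbox'],1))
  for l,z in(('hook_rod',0),('hook_bend',.013)):
    for d in models.tip_of(l,n): print(n,l,d['p'],np.round(d['centre'],1),at(t,d['centre'],z))
  if n=='top':
    old=cv2.imread('pics/top0.png')[...,::-1]
    b=np.hstack([cv2.resize(x[235:360,275:355],(256,400),interpolation=2) for x in(old,t['frame'])])
  else:
    draw
    old=cv2.imread('pics/scene0.png')[...,::-1]
    a=np.hstack([cv2.resize(x[230:330,320:430],(396,360),interpolation=2) for x in(old,t['frame'])])
a=cv2.copyMakeBorder(a,0,0,0,0,0)
H=np.zeros((600,800,3),np.uint8); H[:330,:792]=cv2.resize(a,(792,330)); H[330:600,:346]=cv2.resize(b,(346,270)); save('cmp.png',H)
```

```text
scene cut 0.61 [141.6 264.5 183.4 359.1]
scene cut 0.56 [330.9 250.2 417.6 306.1]
scene hook_rod 0.91 [169.7 286.1] [0.8263 0.0565 0.    ]
scene hook_rod 0.81 [399.4 294.4] [ 0.4682 -0.1892 -0.    ]
scene hook_bend 0.87 [334.5 247.2] [ 0.636  -0.2131  0.013 ]
scene hook_bend 0.81 [154.1 359. ] [0.7065 0.189  0.013 ]
top cut 0.66 [288.8 344.9 308.3 351.2]
top cut 0.65 [135.8 134.8 230.7 192.5]
top hook_rod 0.84 [212.9 150.9] [0.8179 0.0593 0.    ]
top hook_rod 0.47 [298.6 334.5] [ 0.47   -0.1812  0.    ]
top hook_bend 0.56 [140.1 186.5] [0.7103 0.1849 0.013 ]
top hook_bend 0.45 [431.4 329. ] [ 0.5146 -0.4194  0.013 ]
```

View pics/cmp.png

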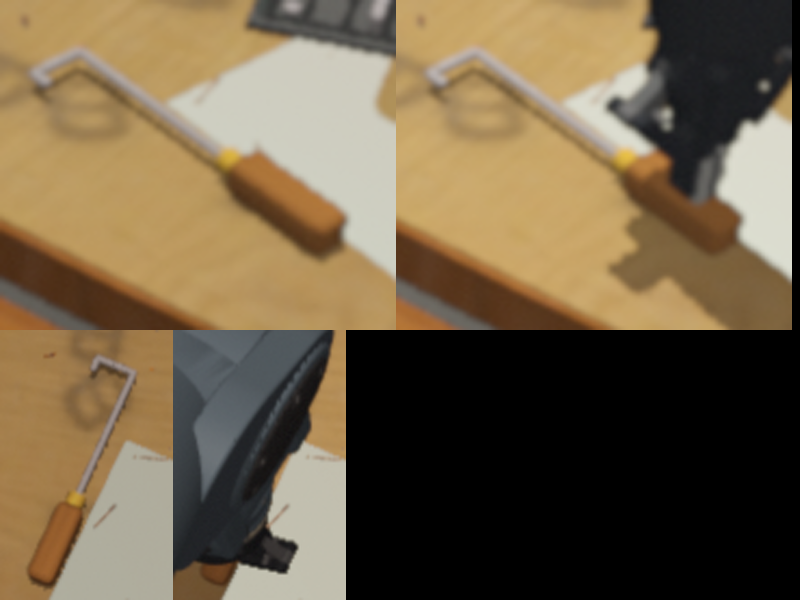

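Run:
```python
from h import *
np.set_printoptions(precision=4,suppress=True)
s=monitor.sense(); p=s['position']; print(s['time_s'],p,s['q'],s['gripper_width'],s['wrist_force'],bot.grasp_offset,[x for x in dir(bot) if x[0]!='_'])
t=viewer.capture('scene'); 
for z in(0,.01,.02,.03,.04): print(z,proj(t,[[p[0],p[1],z]]))
```

```text
5.0333 [ 0.4627 -0.1826  0.002 ] [-0.3757  0.351  -0.4235  0.7964 -0.0001 -0.0944] 0.0003566478515365804 [0.0351 0.6597 0.4028] 0.0187 ['Unreachable', 'grasp_offset', 'sign_off']
0 [[400.1926 297.7308]]
0.01 [[400.7988 293.99  ]]
0.02 [[401.4132 290.1998]]
0.03 [[402.036  286.3592]]
0.04 [[402.6672 282.4671]]
```

arm_command([
  {"gripper": 0,"tx": 0,"ty": 0,"tz": -0.01,"twist": 0},
  {"gripper": 0,"tx": 0,"ty": 0,"tz": -0.02,"twist": 0},
  {"gripper": 0,"tx": 0,"ty": 0,"tz": -0.02,"twist": 0},
  {"gripper": 0,"tx": 0,"ty": 0,"tz": 0,"twist": 0},
])

```text
time_s: 5.42
position: [0.4647, -0.1833, 0.0551]
ee_rot: [[-0.961, 0.278, 0.004], [0.278, 0.961, -0.002], [-0.005, -0.001, -1.0]]
wrist_force: [1.1, -0.1, 0.0]
gripper_width: 0.0003
```

Run:
```python
from h import *
np.set_printoptions(precision=4,suppress=True)
s=monitor.sense(); p=s['position']; print(p,s['gripper_width'],s['wrist_force'])
t=viewer.capture('scene'); print(proj(t,[p]))
for l,z in(('hook_rod',0),('hook_bend',.013)):
    for d in models.tip_of(l,'scene'): print(l,d['p'],np.round(d['centre'],1),at(t,d['centre'],z))
a=cv2.resize(t['frame'][200:320,320:440],(396,396),interpolation=2)
w=viewer.capture('wrist'); print(proj(w,[p]))
b=cv2.resize(w['frame'],(396,297))
H=np.zeros((396,792,3),np.uint8);H[:,:396]=a;H[:297,396:]=b; save('g2.png',H)
```

```text
[ 0.4647 -0.1833  0.0551] 0.00031947358878251864 [ 1.1164 -0.0649  0.0195]
[[402.8956 275.7733]]
hook_rod 0.83 [400.2 298. ] [ 0.4623 -0.182   0.    ]
hook_rod 0.72 [169.6 287. ] [0.8246 0.0582 0.    ]
hook_bend 0.84 [334.6 248.9] [ 0.6327 -0.2089  0.013 ]
hook_bend 0.71 [155.3 355.8] [0.71   0.1837 0.013 ]
hook_bend 0.68 [398.9 295.9] [ 0.4619 -0.1734  0.013 ]
[[314.9279 298.4299]]
```

View pics/g2.png

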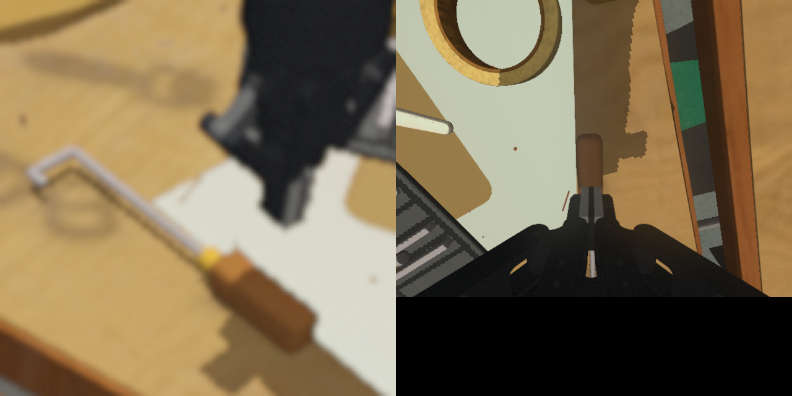

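Run:
```python
from h import *
np.set_printoptions(precision=1,suppress=True)
s=monitor.sense(); p=s['position']
w=viewer.capture('wrist'); t=viewer.capture('scene'); q=viewer.capture('top')
for z in (-.02,0,.02,.03): print(z,proj(w,[p+[0,0,z]]),proj(t,[p+[0,0,z]]),proj(q,[p+[0,0,z]]))
a=cv2.resize(w['frame'][270:400,260:370],(440,520),interpolation=2)
b=cv2.resize(t['frame'][240:300,380:425],(390,520),interpolation=2)
save('g3.png',np.hstack([a,b])[:, :800])
```

```text
-0.02 [[315.4 275.2]] [[402.3 286. ]] [[297.9 335.5]]
0 [[315.4 291.4]] [[403.6 278.1]] [[297.5 333.4]]
0.02 [[315.3 311.3]] [[404.9 270.1]] [[297.  331.2]]
0.03 [[315.3 323. ]] [[405.5 265.9]] [[296.8 330. ]]
```

View pics/g3.png

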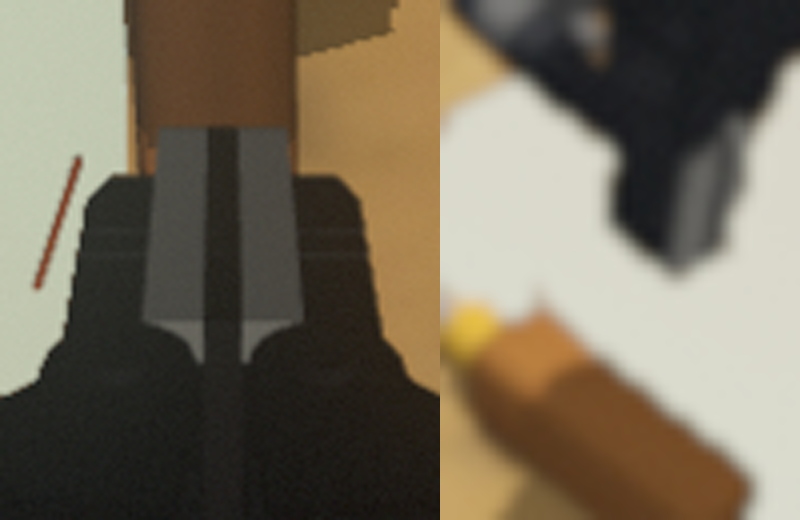

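Both views put the fingertips above the reported TCP, by roughly 11–20 mm. So the jaws shut above the handle. Going lower with open jaws, watching force.

arm_command([
  {"gripper": 1,"tx": 0,"ty": 0,"tz": 0,"twist": 0},
  {"gripper": 1,"tx": 0,"ty": 0,"tz": 0,"twist": 0},
  {"gripper": 1,"tx": 0,"ty": 0,"tz": 0,"twist": 0},
  {"gripper": 1,"tx": 0,"ty": 0,"tz": 0,"twist": 0},
  {"gripper": 1,"tx": 0,"ty": 0,"tz": 0,"twist": 0},
  {"gripper": 1,"tx": 0,"ty": 0,"tz": 0.02,"twist": 0},
  {"gripper": 1,"tx": 0,"ty": 0,"tz": 0.02,"twist": 0},
  {"gripper": 1,"tx": 0,"ty": 0,"tz": 0.005,"twist": 0},
])

```text
time_s: 6.43
position: [0.4614, -0.182, 0.005]
ee_rot: [[-0.961, 0.278, -0.003], [0.278, 0.961, 0.001], [0.003, 0.0, -1.0]]
wrist_force: [-0.5, -0.5, -0.1]
gripper_width: 0.0852
```

arm_command([
  {"gripper": 1,"tx": 0,"ty": 0,"tz": 0.004,"twist": 0},
  {"gripper": 1,"tx": 0,"ty": 0,"tz": 0.004,"twist": 0},
  {"gripper": 1,"tx": 0,"ty": 0,"tz": 0.004,"twist": 0},
  {"gripper": 1,"tx": 0,"ty": 0,"tz": 0.002,"twist": 0},
  {"gripper": 1,"tx": 0,"ty": 0,"tz": 0,"twist": 0},
])

```text
time_s: 6.85
position: [0.4628, -0.1826, -0.0069]
ee_rot: [[-0.961, 0.278, 0.0], [0.278, 0.961, -0.0], [-0.0, -0.0, -1.0]]
wrist_force: [-0.2, 0.3, -0.1]
gripper_width: 0.0853
```

arm_command([
  {"gripper": 0.6,"tx": 0,"ty": 0,"tz": 0,"twist": 0},
  {"gripper": 0.4,"tx": 0,"ty": 0,"tz": 0,"twist": 0},
  {"gripper": 0.25,"tx": 0,"ty": 0,"tz": 0,"twist": 0},
  {"gripper": 0.2,"tx": 0,"ty": 0,"tz": 0,"twist": 0},
  {"gripper": 0.15,"tx": 0,"ty": 0,"tz": 0,"twist": 0},
  {"gripper": 0.15,"tx": 0,"ty": 0,"tz": 0,"twist": 0},
])

```text
time_s: 7.35
position: [0.4629, -0.1826, -0.0065]
ee_rot: [[-0.961, 0.278, 0.0], [0.278, 0.961, -0.0], [-0.0, -0.0, -1.0]]
wrist_force: [-1.6, -0.0, 5.0]
gripper_width: 0.0218
```

arm_command([
  {"gripper": 0,"tx": 0,"ty": 0,"tz": 0,"twist": 0},
  {"gripper": 0,"tx": 0,"ty": 0,"tz": 0,"twist": 0},
  {"gripper": 0,"tx": 0,"ty": 0,"tz": 0,"twist": 0},
  {"gripper": 0,"tx": 0,"ty": 0,"tz": 0,"twist": 0},
], squeeze=60)

```text
time_s: 7.68
position: [0.4629, -0.1826, -0.0065]
ee_rot: [[-0.961, 0.278, 0.0], [0.278, 0.961, -0.0], [-0.001, -0.0, -1.0]]
wrist_force: [-0.7, 0.8, 6.2]
gripper_width: 0.0218
```

Run:
```python
from h import *
np.set_printoptions(precision=4,suppress=True)
s=monitor.sense(); p=s['position']; print(p,s['gripper_width'],s['wrist_force'])
t=viewer.capture('scene')
a=cv2.resize(t['frame'][230:320,320:430],(440,360),interpolation=2)
w=viewer.capture('wrist')
b=cv2.resize(w['frame'][200:380,240:400],(320,360))
save('g4.png',np.hstack([a,b]))
```

```text
[ 0.4629 -0.1826 -0.0065] 0.021841670405278794 [-0.6528  0.8177  6.1954]
```

View pics/g4.png

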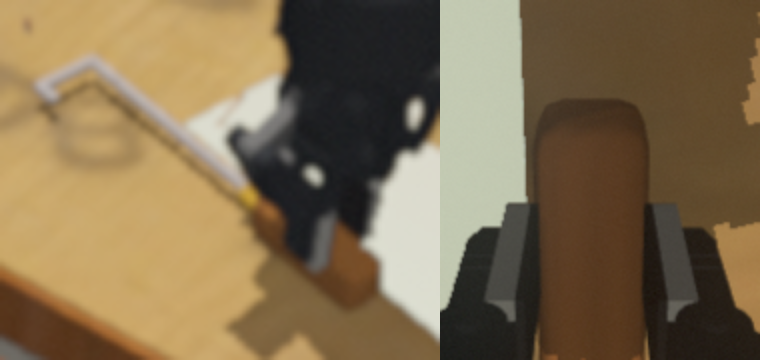

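The jaws hold only the rounded top edge (21.8 mm wide, force up). Regripping 11.5 mm lower.

arm_command([
  {"gripper": 0.5,"tx": 0,"ty": 0,"tz": 0,"twist": 0},
  {"gripper": 0.5,"tx": 0,"ty": 0,"tz": 0,"twist": 0},
  {"gripper": 0.5,"tx": 0,"ty": 0,"tz": 0.003,"twist": 0},
  {"gripper": 0.5,"tx": 0,"ty": 0,"tz": 0.003,"twist": 0},
  {"gripper": 0.5,"tx": 0,"ty": 0,"tz": 0.003,"twist": 0},
  {"gripper": 0.5,"tx": 0,"ty": 0,"tz": 0.0025,"twist": 0},
  {"gripper": 0.5,"tx": 0,"ty": 0,"tz": 0,"twist": 0},
])

```text
time_s: 8.37
position: [0.4623, -0.1824, -0.0192]
ee_rot: [[-0.961, 0.278, -0.001], [0.278, 0.961, 0.0], [0.001, 0.0, -1.0]]
wrist_force: [0.4, -0.7, -0.3]
gripper_width: 0.0429
```

arm_command([
  {"gripper": 0.3,"tx": 0,"ty": 0,"tz": 0,"twist": 0},
  {"gripper": 0.2,"tx": 0,"ty": 0,"tz": 0,"twist": 0},
  {"gripper": 0,"tx": 0,"ty": 0,"tz": 0,"twist": 0},
  {"gripper": 0,"tx": 0,"ty": 0,"tz": 0,"twist": 0},
  {"gripper": 0,"tx": 0,"ty": 0,"tz": 0,"twist": 0},
  {"gripper": 0,"tx": 0,"ty": 0,"tz": 0,"twist": 0},
])

```text
time_s: 8.87
position: [0.4628, -0.1826, -0.0184]
ee_rot: [[-0.961, 0.278, 0.0], [0.278, 0.961, -0.0], [-0.0, -0.0, -1.0]]
wrist_force: [0.9, -0.2, 2.0]
gripper_width: 0.0227
```

arm_command([
  {"gripper": 0,"tx": 0,"ty": 0,"tz": -0.01,"twist": 0},
  {"gripper": 0,"tx": 0,"ty": 0,"tz": -0.015,"twist": 0},
  {"gripper": 0,"tx": 0,"ty": 0,"tz": -0.02,"twist": 0},
  {"gripper": 0,"tx": 0,"ty": 0,"tz": -0.02,"twist": 0},
  {"gripper": 0,"tx": 0.02,"ty": 0,"tz": -0.015,"twist": 0},
  {"gripper": 0,"tx": 0.03,"ty": 0,"tz": 0,"twist": 0},
  {"gripper": 0,"tx": 0.03,"ty": 0,"tz": 0,"twist": 0},
  {"gripper": 0,"tx": 0.01,"ty": 0,"tz": 0,"twist": 0},
])

```text
time_s: 9.53
position: [0.3719, -0.156, 0.0612]
ee_rot: [[-0.961, 0.278, -0.003], [0.278, 0.961, 0.001], [0.004, 0.0, -1.0]]
wrist_force: [-1.4, 0.6, -2.7]
gripper_width: 0.0226
```

arm_command([
  {"gripper": 0,"tx": 0,"ty": 0,"tz": 0,"twist": 5},
  {"gripper": 0,"tx": 0,"ty": 0,"tz": 0,"twist": 7},
  {"gripper": 0,"tx": 0,"ty": 0,"tz": 0,"twist": 7},
  {"gripper": 0,"tx": 0,"ty": 0,"tz": 0,"twist": 7},
  {"gripper": 0,"tx": 0,"ty": 0,"tz": 0,"twist": 7},
  {"gripper": 0,"tx": 0,"ty": 0,"tz": 0,"twist": 7},
  {"gripper": 0,"tx": 0,"ty": 0,"tz": 0,"twist": 7},
  {"gripper": 0,"tx": 0,"ty": 0,"tz": 0,"twist": 7},
])

```text
time_s: 10.2
position: [0.3764, -0.1576, 0.0615]
ee_rot: [[-0.334, 0.942, -0.0], [0.942, 0.334, -0.0], [-0.0, -0.0, -1.0]]
wrist_force: [-1.0, 0.2, -0.3]
gripper_width: 0.0227
```

arm_command([
  {"gripper": 0,"tx": 0,"ty": 0,"tz": 0,"twist": 2.4},
  {"gripper": 0,"tx": 0,"ty": 0,"tz": 0,"twist": 0},
  {"gripper": 0,"tx": 0,"ty": 0,"tz": 0,"twist": 0},
])

```text
time_s: 10.45
position: [0.3764, -0.1576, 0.0615]
ee_rot: [[-0.302, 0.953, -0.0], [0.953, 0.302, -0.0], [-0.0, -0.0, -1.0]]
wrist_force: [-0.7, -0.9, -1.1]
gripper_width: 0.0226
```

Run:
```python
from h import *
np.set_printoptions(precision=4,suppress=True)
s=monitor.sense(); p=s['position']; print(s['time_s'],p,s['ee_rot'][:2],s['gripper_width'],s['wrist_force'])
for n in('top','scene','wrist'):
  t=viewer.capture(n)
  for l,z in(('hook_rod',.08),('hook_bend',.093),('strap_cutter',0),('tunnel_mouth',.043),('bolt_knob',.04)):
    for d in models.tip_of(l,n)[:2]: print(n,l,round(d['p'],2),np.round(d['centre'],1),at(t,d['centre'],z))
  m=(.518,-.4255,-1.265); im=t['frame'].copy()
  save(n+'raw.png',im)
  for P,col in((MOUTH,(255,0,0)),(FOOT,(0,255,255)),(KNOB,(255,0,255))): draw(t,im,1,0,0,m,P,col)
  if n=='top': a=cv2.resize(im[230:400,280:500],(660,510),interpolation=2)
  if n=='wrist': save('w2.png',im)
save('t2.png',a)
```

```text
10.45 [ 0.3764 -0.1576  0.0615] [[-0.3021  0.9533 -0.0001]
 [ 0.9533  0.3021 -0.    ]] 0.022645461649447318 [-0.6619 -0.9179 -1.1088]
top hook_rod 0.94 [275.7 379.5] [ 0.3749 -0.1618  0.08  ]
top hook_rod 0.73 [212.5 152.2] [0.7733 0.0352 0.08  ]
top hook_bend 0.86 [374.7 350.6] [ 0.4461 -0.3161  0.093 ]
top hook_bend 0.66 [141.8 187.6] [0.6748 0.1466 0.093 ]
top strap_cutter 0.76 [434.3 328.7] [ 0.5189 -0.4269  0.    ]
top tunnel_mouth 0.62 [393.4 333.3] [ 0.4901 -0.3483  0.043 ]
top bolt_knob 0.45 [436.7 321.3] [ 0.5238 -0.4229  0.04  ]
scene hook_rod 0.89 [169.7 288.3] [0.7498 0.1052 0.08  ]
scene hook_rod 0.81 [444.9 297.2] [ 0.3728 -0.1566  0.08  ]
scene hook_bend 0.73 [154.6 356.2] [0.6498 0.2161 0.093 ]
scene strap_cutter 0.93 [432.6 221.5] [ 0.522  -0.4306  0.    ]
scene tunnel_mouth 0.79 [431.2 231.5] [ 0.4885 -0.3447  0.043 ]
scene bolt_knob 0.6 [437.4 208.7] [ 0.5157 -0.4276  0.04  ]
wrist hook_rod 0.89 [315.3 320.3] [ 0.3782 -0.1625  0.08  ]
```

View pics/w2.png

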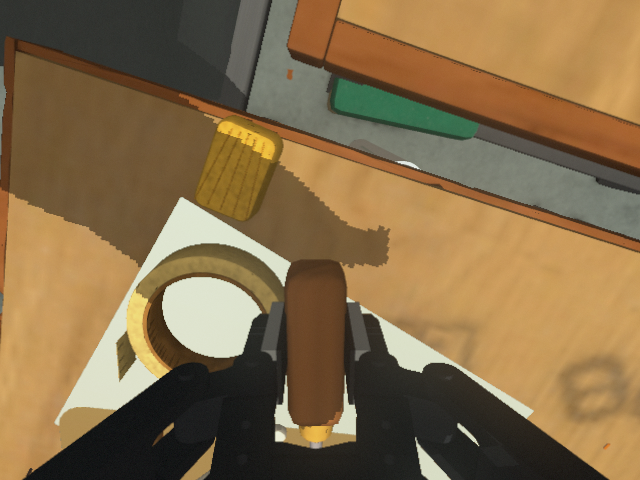

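Rod held and in line with the tool. Next: machine yaw from the channel strips seen in top1, at (415,305)-(580,283) and (425,352)-(588,328), and its mouth edge at (345,195)-(402,498).

Run:
```python
from h import *
np.set_printoptions(precision=4,suppress=True)
t=viewer.capture('top')
f=lambda X,Y,z: at(t,[280+X/3.4,235+Y/3.4],z)[:2]
for z in(.015,.02):
  a,b,c,d=f(415,305,z),f(580,283,z),f(425,352,z),f(588,328,z)
  print(z,[np.degrees(np.arctan2(*(q-p)[::-1])) for p,q in((a,b),(c,d))],a,c,np.hypot(*(a-c)),(a+b+c+d)/4)
a,b=f(345,195,0),f(402,498,0); print('edge',np.degrees(np.arctan2(*(a-b)[::-1]))-90,np.hypot(*(a-b)),(a+b)/2)
k=f(538,297,.065); print('head',k)
# refine by chamfer-like gradient search on channel lines & base outline
g=cv2.GaussianBlur(cv2.cvtColor(t['frame'],cv2.COLOR_RGB2GRAY),(0,0),.7).astype(np.float32)
best=[]
E1=np.array([[-80,-86,0],[-80,86,0],[-80,86,0],[40,86,0],[-80,-86,0],[40,-86,0]])/1e3
def nl(p,q,n=40): return np.array(p)+(np.array(q)-p)*np.linspace(0,1,n)[:,None]
def sc(pose):
    S=0
    for p,q,inn in((E1[0],E1[1],(.004,0,0)),(E1[2],E1[3],(0,-.004,0)),(E1[4],E1[5],(0,.004,0))):
        L=nl(p,q); v=[]
        for s in(1,-1):
            u=proj(t,fr(*pose,L+s*np.array(inn))).astype(np.float32)
            v.append(cv2.remap(g,u[:,:1],u[:,1:],1).ravel())
        S+=np.clip(v[1]-v[0],-20,80).mean()
    return S
R=[(sc((x,y,a)),x,y,np.degrees(a)) for x in np.arange(.508,.530,.002) for y in np.arange(-.436,-.416,.002) for a in np.radians(np.arange(-77,-66,.5))]
R.sort(reverse=True); print(np.array(R[:6]))
x,y,a=np.array(R[:6])[:,1:].mean(0)
im=cv2.resize(t['frame'][260:400,370:510],(700,700),interpolation=2)[:600]
pose=(x,y,np.radians(a)); 
for P,col in((MOUTH,(255,0,0)),(FOOT,(0,255,255)),(KNOB,(255,0,255)),(np.array([[-80,16,20],[40,16,20]])/1e3,(0,255,0)),(np.array([[-80,-16,20],[40,-16,20]])/1e3,(0,255,0))): draw(t,im,5,370,260,pose,P,col)
save('t3.png',im)
```

```text
0.015 [np.float64(-73.87385704719823), np.float64(-73.25599153270832)] [ 0.5141 -0.3649] [ 0.4896 -0.3731] 0.02584215943701185 [ 0.5146 -0.4124]
0.02 [np.float64(-73.87385704719833), np.float64(-73.25599153270832)] [ 0.5129 -0.3643] [ 0.4886 -0.3725] 0.025713667356771316 [ 0.5135 -0.4116]
edge -72.32916262462814 0.16784349494717393 [ 0.493  -0.3466]
head [ 0.5162 -0.4214]
[[125.5555   0.518   -0.42   -71.5   ]
 [125.4184   0.518   -0.42   -71.    ]
 [125.3482   0.518   -0.42   -72.    ]
 [124.0272   0.518   -0.422  -72.    ]
 [123.7747   0.518   -0.42   -72.5   ]
 [123.7523   0.518   -0.42   -70.5   ]]
```

View pics/t3.png

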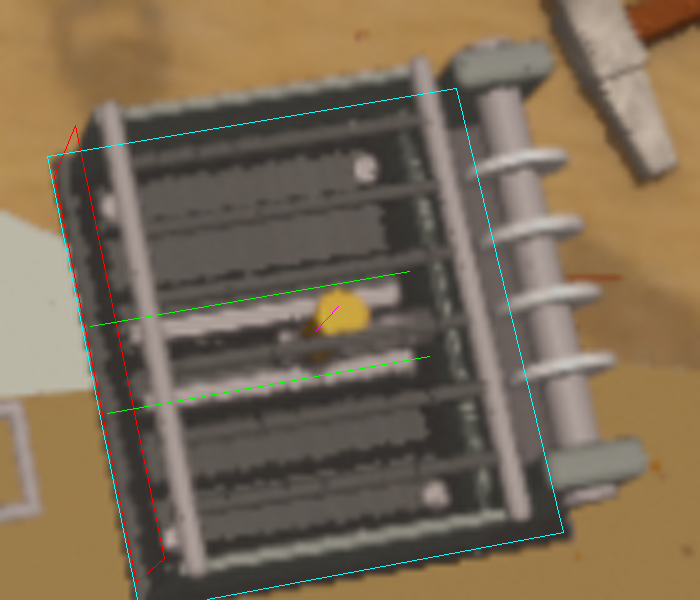

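The channel strips, mouth edge and knob head agree: knob at (0.5163,-0.4214), yaw -73.2°, about 78 mm inside the mouth. The rod is already nearly on the entry line (y_m ≈ -58 mm). Aligning and lowering outside the mouth.

arm_command([
  {"gripper": 0,"tx": -0.015,"ty": 0.0025,"tz": 0,"twist": 0.8},
  {"gripper": 0,"tx": 0,"ty": 0,"tz": 0.0125,"twist": 0},
  {"gripper": 0,"tx": 0,"ty": 0,"tz": 0.0125,"twist": 0},
  {"gripper": 0,"tx": 0,"ty": 0,"tz": 0.0125,"twist": 0},
  {"gripper": 0,"tx": 0,"ty": 0,"tz": 0.0125,"twist": 0},
  {"gripper": 0,"tx": 0,"ty": 0,"tz": 0,"twist": 0},
  {"gripper": 0,"tx": 0,"ty": 0,"tz": 0,"twist": 0},
])

```text
time_s: 11.98
position: [0.3831, -0.1715, 0.0113]
ee_rot: [[-0.287, 0.958, -0.001], [0.958, 0.287, 0.0], [0.001, -0.001, -1.0]]
wrist_force: [0.0, -0.9, -0.5]
gripper_width: 0.0228
```

```bash
cat >> h.py <<'E'
K=np.array([.5163,-.4214]); A=np.radians(-73.2); ex=np.array([np.cos(A),np.sin(A)]); ey=np.array([-ex[1],ex[0]])
def M(p): d=np.array(p)[:2]-K; return np.round(1e3*np.array([d@ex,d@ey]),1)
def report(ax):
    s=monitor.sense(); p=s['position']; T=np.array(s['ee_rot']); rx=-T[:2,0]
    O=p[:2]+.0068*rx; B=O+.165*rx+.017*np.array([-rx[1],rx[0]])
    print('t',s['time_s'],'tcp',np.round(p,4),'O_m',M(O),'bend_m',M(B),'F',np.round(s['wrist_force'],1),'w',s['gripper_width'])
    for n in('top','scene'):
        t=viewer.capture(n); print(n,'pred px',proj(t,[[*B,ax]]).round(1))
        for l,z in(('hook_bend',ax),('hook_rod',ax-.013),('bolt_knob',.04)):
            for d in models.tip_of(l,n)[:3]: print('  ',l,round(d['p'],2),np.round(d['centre'],1),M(at(t,d['centre'],z)))
        save(n+'_%.1f.png'%s['time_s'],t['frame'])
E
python3 -c "
from h import *
report(.043)"
```

```text
t 11.9833 tcp [ 0.3831 -0.1715  0.0113] O_m [-271.   -55.3] bend_m [-105.9  -38.8] F [ 0.  -0.9 -0.5] w 0.02284339327167735
top pred px [[380.8 355.1]]
   hook_bend 0.76 [380.3 352.1] [-105.9  -33.5]
   hook_bend 0.61 [142.2 186.3] [-511.4  344.9]
   hook_rod 0.94 [212.7 149.3] [-369.   413.8]
   hook_rod 0.93 [289.2 378.9] [-269.   -56.5]
   hook_rod 0.58 [377.9 354.8] [-109.2  -35.8]
   bolt_knob 0.62 [437.6 322. ] [5.  5.2]
scene pred px [[446.1 242.6]]
   hook_bend 0.79 [154.1 356. ] [-542.1  343.5]
   hook_rod 0.97 [439.2 308.1] [-273.9  -55.8]
   hook_rod 0.62 [171.2 286.6] [-392.2  410.5]
   bolt_knob 0.51 [437.3 210.1] [ 0.6 -3.1]
```

arm_command([
  {"gripper": 0,"tx": 0,"ty": -0.003,"tz": 0,"twist": 0},
  {"gripper": 0,"tx": -0.015,"ty": 0,"tz": 0,"twist": 0},
  {"gripper": 0,"tx": -0.015,"ty": 0,"tz": 0,"twist": 0},
  {"gripper": 0,"tx": -0.015,"ty": 0,"tz": 0,"twist": 0},
  {"gripper": 0,"tx": -0.01,"ty": 0,"tz": 0,"twist": 0},
  {"gripper": 0,"tx": 0,"ty": 0,"tz": 0,"twist": 0},
])

```text
time_s: 12.88
position: [0.3971, -0.2266, 0.0117]
ee_rot: [[-0.286, 0.958, 0.001], [0.958, 0.286, -0.001], [-0.001, 0.001, -1.0]]
wrist_force: [0.8, 0.3, -1.4]
gripper_width: 0.0225
```

```bash
python3 -c "
from h import *
report(.043)"
```

```text
t 12.8833 tcp [ 0.3971 -0.2266  0.0117] O_m [-214.1  -57.9] bend_m [-49.1 -41.5] F [ 0.8  0.3 -1.4] w 0.022478078970759312
top pred px [[413.  351.9]]
   hook_bend 0.89 [143.4 186.2] [-509.   344.8]
   hook_bend 0.69 [414.8 353.2] [-46.4 -44.1]
   hook_rod 0.84 [214.8 150.2] [-364.9  411.1]
   bolt_knob 0.59 [436.9 323. ] [3.4 3.6]
scene pred px [[451.9 226.3]]
   hook_bend 0.63 [153.7 358.2] [-545.9  341.7]
   hook_rod 0.95 [445.9 286.2] [-215.1  -58.1]
   hook_rod 0.69 [170.3 287.5] [-394.7  410.8]
   bolt_knob 0.64 [439.2 206.8] [14.2 -4.9]
```

arm_command([
  {"gripper": 0,"tx": -0.014,"ty": 0,"tz": 0,"twist": 0},
  {"gripper": 0,"tx": -0.014,"ty": 0,"tz": 0,"twist": 0},
  {"gripper": 0,"tx": -0.014,"ty": 0,"tz": 0,"twist": 0},
  {"gripper": 0,"tx": -0.014,"ty": 0,"tz": 0,"twist": 0},
  {"gripper": 0,"tx": -0.012,"ty": 0,"tz": 0,"twist": 0},
  {"gripper": 0,"tx": -0.005,"ty": 0,"tz": 0,"twist": 0},
  {"gripper": 0,"tx": 0,"ty": 0,"tz": 0,"twist": 0},
  {"gripper": 0,"tx": 0,"ty": 0,"tz": 0,"twist": 0},
])

```text
time_s: 13.95
position: [0.4167, -0.2947, 0.0112]
ee_rot: [[-0.286, 0.958, -0.001], [0.958, 0.286, 0.001], [0.001, -0.001, -1.0]]
wrist_force: [0.5, 0.1, -1.6]
gripper_width: 0.0229
```

```bash
python3 -c "
from h import *
report(.043)
t=viewer.capture('top'); im=cv2.resize(t['frame'][260:400,350:510],(480,420),interpolation=2)
u=viewer.capture('scene'); b=cv2.resize(u['frame'][160:300,380:490],(330,420),interpolation=2)
save('in1.png',np.hstack([im,b]))"
```

```text
t 13.95 tcp [ 0.4167 -0.2947  0.0112] O_m [-143.3  -58.8] bend_m [ 21.8 -42.3] F [ 0.5  0.1 -1.6] w 0.022881796857544174
top pred px [[452.3 346.4]]
   hook_bend 0.76 [141.8 186.3] [-512.2  345. ]
   hook_bend 0.59 [454.6 345.4] [ 26.3 -41.1]
   hook_rod 0.86 [213.9 149.2] [-366.6  413.7]
scene pred px [[457.2 207.4]]
   hook_bend 0.64 [154.6 355.4] [-540.8  343.5]
   hook_bend 0.29 [437.3 208.6] [ 1.8 -2.4]
   hook_rod 0.75 [454.2 262.3] [-143.7  -62.7]
   hook_rod 0.66 [172.7 285.4] [-388.6  409.7]
   bolt_knob 0.5 [438.9 209.4] [ 4.4 -5.9]
```

No contact so far. Advance 4 mm more, then shift the hook behind the knob.

arm_command([
  {"gripper": 0,"tx": -0.004,"ty": 0,"tz": 0,"twist": 0},
  {"gripper": 0,"tx": 0,"ty": 0.008,"tz": 0,"twist": 0},
  {"gripper": 0,"tx": 0,"ty": 0.008,"tz": 0,"twist": 0},
  {"gripper": 0,"tx": 0,"ty": 0.006,"tz": 0,"twist": 0},
  {"gripper": 0,"tx": 0,"ty": 0,"tz": 0,"twist": 0},
])

```text
time_s: 14.87
position: [0.441, -0.2919, 0.0115]
ee_rot: [[-0.288, 0.958, 0.001], [0.958, 0.288, -0.0], [-0.001, 0.001, -1.0]]
wrist_force: [-0.6, -0.8, 0.4]
gripper_width: 0.0224
```

arm_command([
  {"gripper": 0,"tx": 0,"ty": 0.006,"tz": 0,"twist": 0},
  {"gripper": 0,"tx": 0,"ty": 0.006,"tz": 0,"twist": 0},
  {"gripper": 0,"tx": 0,"ty": 0.006,"tz": 0,"twist": 0},
  {"gripper": 0,"tx": 0,"ty": 0,"tz": 0,"twist": 0},
])

```text
time_s: 15.2
position: [0.4579, -0.2868, 0.0116]
ee_rot: [[-0.288, 0.958, 0.001], [0.958, 0.288, -0.0], [-0.001, 0.001, -1.0]]
wrist_force: [-0.1, -1.2, -0.3]
gripper_width: 0.0228
```

```bash
python3 -c "
from h import *
report(.043)"
```

```text
t 15.2 tcp [ 0.4579 -0.2868  0.0116] O_m [-139.  -17.] bend_m [26.1 -0.2] F [-0.1 -1.2 -0.3] w 0.022754218403632807
top pred px [[449.9 322.9]]
   hook_bend 0.94 [139.9 183.4] [-516.  352.]
   hook_bend 0.79 [449.6 321.1] [26.1  3.1]
   hook_bend 0.74 [432.8 328.8] [-6.6 -6.1]
   hook_rod 0.62 [212.5 149.2] [-369.4  414.1]
   bolt_knob 0.69 [436.3 322.9] [2.4 4. ]
scene pred px [[438.2 202.3]]
   hook_rod 0.86 [168.4 285.3] [-391.1  417.1]
   hook_rod 0.79 [433.7 256.3] [-140.4  -22.1]
```

arm_command([
  {"gripper": 0,"tx": 0.007,"ty": 0,"tz": 0,"twist": 0},
  {"gripper": 0,"tx": 0.007,"ty": 0,"tz": 0,"twist": 0},
  {"gripper": 0,"tx": 0.005,"ty": 0,"tz": 0,"twist": 0},
  {"gripper": 0,"tx": 0.005,"ty": 0,"tz": 0,"twist": 0},
  {"gripper": 0,"tx": 0.004,"ty": 0,"tz": 0,"twist": 0},
  {"gripper": 0,"tx": 0.004,"ty": 0,"tz": 0,"twist": 0},
  {"gripper": 0,"tx": 0.004,"ty": 0,"tz": 0,"twist": 0},
  {"gripper": 0,"tx": 0.004,"ty": 0,"tz": 0,"twist": 0},
])

```text
time_s: 16.27
position: [0.4449, -0.2484, 0.0116]
ee_rot: [[-0.287, 0.958, -0.0], [0.958, 0.287, -0.0], [-0.0, -0.0, -1.0]]
wrist_force: [-0.1, -3.7, -1.5]
gripper_width: 0.0225
```

```bash
python3 -c "
from h import *
report(.043)"
```

```text
t 16.2667 tcp [ 0.4449 -0.2484  0.0116] O_m [-179.4  -18.4] bend_m [-14.4  -1.8] F [-0.1 -3.7 -1.5] w 0.022530957343119516
top pred px [[428.1 327. ]]
   hook_bend 0.86 [141.7 186.6] [-512.5  344.4]
   hook_bend 0.6 [426.8 327.4] [-16.8  -2.1]
   hook_rod 0.76 [212.3 150.6] [-370.   410.9]
   bolt_knob 0.5 [423.9 325.7] [-20.7   2.2]
scene pred px [[435.7 212.8]]
   hook_bend 0.64 [154.8 356. ] [-541.7  342.5]
   hook_rod 0.84 [169.5 284.7] [-389.1  416. ]
   hook_rod 0.75 [425.4 270.7] [-187.2  -14.7]
```

Hooked: 3.7 N, with the bolt moving (knob detection now near x_m ≈ -21). Continuing to the stop.

arm_command([
  {"gripper": 0,"tx": 0.004,"ty": 0,"tz": 0,"twist": 0},
  {"gripper": 0,"tx": 0.004,"ty": 0,"tz": 0,"twist": 0},
  {"gripper": 0,"tx": 0.004,"ty": 0,"tz": 0,"twist": 0},
  {"gripper": 0,"tx": 0.002,"ty": 0,"tz": 0,"twist": 0},
  {"gripper": 0,"tx": 0,"ty": 0,"tz": 0,"twist": 0},
])

```text
time_s: 17.08
position: [0.4408, -0.2347, 0.0116]
ee_rot: [[-0.287, 0.958, -0.0], [0.958, 0.287, 0.0], [0.0, -0.0, -1.0]]
wrist_force: [0.5, -2.4, -1.3]
gripper_width: 0.0225
```

arm_command([
  {"gripper": 0,"tx": 0.0015,"ty": 0,"tz": 0,"twist": 0},
  {"gripper": 0,"tx": 0.0015,"ty": 0,"tz": 0,"twist": 0},
  {"gripper": 0,"tx": 0,"ty": 0,"tz": 0,"twist": 0},
])

```text
time_s: 17.33
position: [0.4401, -0.2322, 0.0116]
ee_rot: [[-0.287, 0.958, 0.0], [0.958, 0.287, -0.0], [-0.0, 0.0, -1.0]]
wrist_force: [0.5, -3.0, -1.0]
gripper_width: 0.0225
```

arm_command([
  {"gripper": 0,"tx": 0.001,"ty": 0,"tz": 0,"twist": 0},
  {"gripper": 0,"tx": 0.001,"ty": 0,"tz": 0,"twist": 0},
  {"gripper": 0,"tx": 0,"ty": 0,"tz": 0,"twist": 0},
])

```text
time_s: 17.58
position: [0.4401, -0.2312, 0.0118]
ee_rot: [[-0.287, 0.958, 0.001], [0.958, 0.287, -0.002], [-0.002, 0.0, -1.0]]
wrist_force: [1.3, -6.8, -2.5]
gripper_width: 0.0226
```

arm_command([
  {"gripper": 0,"tx": 0.001,"ty": 0,"tz": 0,"twist": 0},
  {"gripper": 0,"tx": 0,"ty": 0,"tz": 0,"twist": 0},
])

```text
time_s: 17.75
position: [0.4403, -0.231, 0.0119]
ee_rot: [[-0.286, 0.958, 0.002], [0.958, 0.286, -0.003], [-0.003, 0.001, -1.0]]
wrist_force: [3.4, -8.6, -2.1]
gripper_width: 0.0225
```

arm_command([
  {"gripper": 0,"tx": 0.001,"ty": 0,"tz": 0,"twist": 0},
  {"gripper": 0,"tx": 0,"ty": 0,"tz": 0,"twist": 0},
])

```text
time_s: 17.92
position: [0.4405, -0.2308, 0.0121]
ee_rot: [[-0.286, 0.958, 0.002], [0.958, 0.286, -0.004], [-0.005, 0.001, -1.0]]
wrist_force: [3.3, -12.5, -3.8]
gripper_width: 0.0229
```

The arm stalled against the stop while the force rose to 12.5 N: the bolt is fully drawn. Unhooking: forward, sideways, then checking.

arm_command([
  {"gripper": 0,"tx": -0.005,"ty": 0,"tz": 0,"twist": 0},
  {"gripper": 0,"tx": -0.007,"ty": 0,"tz": 0,"twist": 0},
  {"gripper": 0,"tx": -0.008,"ty": 0,"tz": 0,"twist": 0},
  {"gripper": 0,"tx": 0,"ty": 0,"tz": 0,"twist": 0},
])

```text
time_s: 18.25
position: [0.4453, -0.2488, 0.0115]
ee_rot: [[-0.287, 0.958, 0.0], [0.958, 0.287, -0.0], [-0.0, 0.0, -1.0]]
wrist_force: [0.6, -0.1, -0.2]
gripper_width: 0.023
```

arm_command([
  {"gripper": 0,"tx": 0,"ty": -0.005,"tz": 0,"twist": 0},
  {"gripper": 0,"tx": 0,"ty": -0.006,"tz": 0,"twist": 0},
  {"gripper": 0,"tx": 0,"ty": -0.008,"tz": 0,"twist": 0},
  {"gripper": 0,"tx": 0,"ty": -0.008,"tz": 0,"twist": 0},
  {"gripper": 0,"tx": 0,"ty": -0.008,"tz": 0,"twist": 0},
  {"gripper": 0,"tx": 0,"ty": -0.006,"tz": 0,"twist": 0},
  {"gripper": 0,"tx": 0,"ty": 0,"tz": 0,"twist": 0},
])

```text
time_s: 18.83
position: [0.4039, -0.2596, 0.0116]
ee_rot: [[-0.286, 0.958, -0.001], [0.958, 0.286, 0.0], [0.0, -0.001, -1.0]]
wrist_force: [0.1, -0.2, -1.7]
gripper_width: 0.0226
```

```bash
python3 -c "
from h import *
report(.043)
t=viewer.capture('top'); im=cv2.resize(t['frame'][270:400,350:490],(452,420),interpolation=2)
old=cv2.imread('pics/topraw.png')[...,::-1]; b=cv2.resize(old[270:400,400:500],(323,420),interpolation=2)
save('in2.png',np.hstack([im,b]))"
```

```text
t 18.8333 tcp [ 0.4039 -0.2596  0.0116] O_m [-180.6  -60.9] bend_m [-15.6 -44.4] F [ 0.1 -0.2 -1.7] w 0.022571931129029693
top pred px [[431.9 350.8]]
   hook_bend 0.91 [138.1 186.6] [-519.7  345.5]
   hook_bend 0.45 [428.9 350.6] [-20.9 -43.3]
   hook_rod 0.77 [213.  150.5] [-368.6  410.9]
   bolt_knob 0.61 [416.5 325.8] [-33.9   3.9]
scene pred px [[455.7 217.4]]
   hook_bend 0.97 [153.8 357.9] [-545.3  341.9]
   hook_rod 0.61 [450.1 270.8] [-170.8  -59. ]
   bolt_knob 0.5 [432.6 219.7] [-37.    0.3]
```

View pics/in2.png

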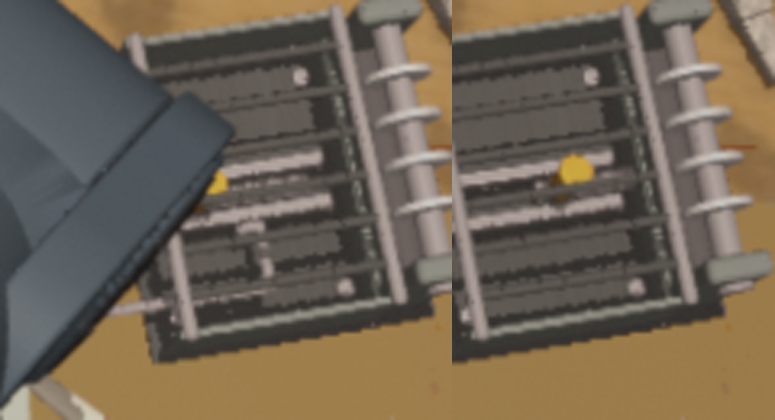

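The knob is fully drawn (about 43 mm nearer the mouth post: (215,182) vs (575,170) in the before crop), and the hook is clear of it at (260,260). Withdrawing and raising, then back to the original spot, which is clear.

arm_command([
  {"gripper": 0,"tx": 0.008,"ty": 0,"tz": 0,"twist": 0},
  {"gripper": 0,"tx": 0.016,"ty": 0,"tz": 0,"twist": 0},
  {"gripper": 0,"tx": 0.016,"ty": 0,"tz": 0,"twist": 0},
  {"gripper": 0,"tx": 0.016,"ty": 0,"tz": 0,"twist": 0},
  {"gripper": 0,"tx": 0.016,"ty": 0,"tz": 0,"twist": 0},
  {"gripper": 0,"tx": 0.016,"ty": 0,"tz": 0,"twist": 0},
  {"gripper": 0,"tx": 0.016,"ty": 0,"tz": 0,"twist": 0},
  {"gripper": 0,"tx": 0.008,"ty": 0,"tz": 0,"twist": 0},
])

```text
time_s: 19.95
position: [0.372, -0.1503, 0.0114]
ee_rot: [[-0.288, 0.958, -0.001], [0.958, 0.288, 0.001], [0.001, -0.001, -1.0]]
wrist_force: [-0.5, 0.4, -0.3]
gripper_width: 0.0224
```

arm_command([
  {"gripper": 0,"tx": 0,"ty": 0,"tz": -0.015,"twist": 0},
  {"gripper": 0,"tx": 0,"ty": 0,"tz": -0.02,"twist": 0},
  {"gripper": 0,"tx": 0,"ty": 0,"tz": -0.015,"twist": -5},
  {"gripper": 0,"tx": 0,"ty": 0,"tz": 0,"twist": -7},
  {"gripper": 0,"tx": 0,"ty": 0,"tz": 0,"twist": -7},
  {"gripper": 0,"tx": 0,"ty": 0,"tz": 0,"twist": -7},
  {"gripper": 0,"tx": 0,"ty": 0,"tz": 0,"twist": -7},
  {"gripper": 0,"tx": 0,"ty": 0,"tz": 0,"twist": -7},
])

```text
time_s: 20.62
position: [0.3733, -0.1521, 0.0616]
ee_rot: [[-0.839, 0.544, 0.0], [0.544, 0.839, -0.0], [-0.0, -0.0, -1.0]]
wrist_force: [-0.5, -0.1, -1.4]
gripper_width: 0.0226
```

arm_command([
  {"gripper": 0,"tx": 0,"ty": 0,"tz": 0,"twist": -7},
  {"gripper": 0,"tx": 0,"ty": 0,"tz": 0,"twist": -7},
  {"gripper": 0,"tx": 0,"ty": 0,"tz": 0,"twist": -3.2},
  {"gripper": 0,"tx": 0,"ty": 0,"tz": 0,"twist": 0},
  {"gripper": 0,"tx": 0,"ty": 0,"tz": 0,"twist": 0},
])

```text
time_s: 21.03
position: [0.3733, -0.1521, 0.0615]
ee_rot: [[-0.96, 0.28, -0.0], [0.28, 0.96, -0.0], [-0.0, -0.0, -1.0]]
wrist_force: [0.7, -0.2, -0.9]
gripper_width: 0.0228
```

arm_command([
  {"gripper": 0,"tx": -0.02,"ty": -0.001,"tz": 0,"twist": 0},
  {"gripper": 0,"tx": -0.025,"ty": -0.001,"tz": 0,"twist": 0},
  {"gripper": 0,"tx": -0.025,"ty": -0.001,"tz": 0,"twist": 0},
  {"gripper": 0,"tx": -0.0245,"ty": -0.001,"tz": 0,"twist": 0},
  {"gripper": 0,"tx": 0,"ty": 0,"tz": 0.02,"twist": 0},
  {"gripper": 0,"tx": 0,"ty": 0,"tz": 0.02,"twist": 0},
  {"gripper": 0,"tx": 0,"ty": 0,"tz": 0.02,"twist": 0},
  {"gripper": 0,"tx": 0,"ty": 0,"tz": 0.01,"twist": 0},
])

```text
time_s: 21.7
position: [0.4619, -0.1818, -0.0106]
ee_rot: [[-0.96, 0.28, -0.002], [0.28, 0.96, 0.001], [0.003, 0.0, -1.0]]
wrist_force: [0.4, 1.4, -0.5]
gripper_width: 0.0224
```

arm_command([
  {"gripper": 0,"tx": 0,"ty": 0,"tz": 0.004,"twist": 0},
  {"gripper": 0,"tx": 0,"ty": 0,"tz": 0.003,"twist": 0},
  {"gripper": 0,"tx": 0,"ty": 0,"tz": 0.001,"twist": 0},
  {"gripper": 0,"tx": 0,"ty": 0,"tz": 0.001,"twist": 0},
  {"gripper": 0,"tx": 0,"ty": 0,"tz": 0,"twist": 0},
  {"gripper": 0,"tx": 0,"ty": 0,"tz": 0,"twist": 0},
])

```text
time_s: 22.2
position: [0.4634, -0.1825, -0.0169]
ee_rot: [[-0.961, 0.278, 0.001], [0.278, 0.961, -0.001], [-0.001, -0.0, -1.0]]
wrist_force: [0.1, -0.1, 0.1]
gripper_width: 0.0225
```

arm_command([
  {"gripper": 0,"tx": 0,"ty": 0,"tz": 0.001,"twist": 0},
  {"gripper": 0,"tx": 0,"ty": 0,"tz": 0,"twist": 0},
  {"gripper": 0,"tx": 0,"ty": 0,"tz": 0,"twist": 0},
])

```text
time_s: 22.45
position: [0.4631, -0.1823, -0.0183]
ee_rot: [[-0.961, 0.278, 0.0], [0.278, 0.961, -0.0], [-0.0, -0.0, -1.0]]
wrist_force: [0.6, 0.2, -1.6]
gripper_width: 0.0223
```

arm_command([
  {"gripper": 0,"tx": 0,"ty": 0,"tz": 0.001,"twist": 0},
  {"gripper": 0,"tx": 0,"ty": 0,"tz": 0,"twist": 0},
  {"gripper": 0,"tx": 0,"ty": 0,"tz": 0,"twist": 0},
])

```text
time_s: 22.7
position: [0.4631, -0.1823, -0.0184]
ee_rot: [[-0.961, 0.278, 0.001], [0.278, 0.961, -0.0], [-0.001, -0.0, -1.0]]
wrist_force: [-3.6, 1.0, 15.3]
gripper_width: 0.0228
```

On the bench (contact at the same height as at the start). Easing off the preload, opening gently and rising.

arm_command([
  {"gripper": 0,"tx": 0,"ty": 0,"tz": -0.0008,"twist": 0},
  {"gripper": 0,"tx": 0,"ty": 0,"tz": 0,"twist": 0},
  {"gripper": 0.3,"tx": 0,"ty": 0,"tz": 0,"twist": 0},
  {"gripper": 0.4,"tx": 0,"ty": 0,"tz": 0,"twist": 0},
  {"gripper": 0.6,"tx": 0,"ty": 0,"tz": 0,"twist": 0},
  {"gripper": 0.7,"tx": 0,"ty": 0,"tz": 0,"twist": 0},
  {"gripper": 0.7,"tx": 0,"ty": 0,"tz": 0,"twist": 0},
  {"gripper": 0.7,"tx": 0,"ty": 0,"tz": 0,"twist": 0},
])

```text
time_s: 23.37
position: [0.463, -0.1823, -0.0187]
ee_rot: [[-0.961, 0.278, -0.0], [0.278, 0.961, -0.0], [0.0, -0.0, -1.0]]
wrist_force: [0.2, 0.3, 0.5]
gripper_width: 0.0597
```

arm_command([
  {"gripper": 0.7,"tx": 0,"ty": 0,"tz": -0.01,"twist": 0},
  {"gripper": 0.7,"tx": 0,"ty": 0,"tz": -0.025,"twist": 0},
  {"gripper": 0.7,"tx": 0,"ty": 0,"tz": -0.03,"twist": 0},
  {"gripper": 0.7,"tx": 0,"ty": 0,"tz": -0.03,"twist": 0},
  {"gripper": 0.7,"tx": 0,"ty": 0,"tz": -0.03,"twist": 0},
  {"gripper": 0.7,"tx": 0,"ty": 0,"tz": -0.03,"twist": 0},
  {"gripper": 0.7,"tx": 0,"ty": 0,"tz": -0.03,"twist": 0},
  {"gripper": 0.7,"tx": 0.03,"ty": 0,"tz": -0.03,"twist": 0},
])

```text
time_s: 24.03
position: [0.438, -0.1751, 0.1971]
ee_rot: [[-0.961, 0.277, 0.003], [0.277, 0.961, -0.001], [-0.003, -0.0, -1.0]]
wrist_force: [-0.8, -0.3, 0.8]
gripper_width: 0.0597
```

arm_command([
  {"gripper": 0.7,"tx": 0.03,"ty": 0.03,"tz": 0,"twist": 0},
  {"gripper": 0.7,"tx": 0.02,"ty": 0.035,"tz": 0,"twist": 0},
  {"gripper": 0.7,"tx": 0,"ty": 0.035,"tz": 0,"twist": 0},
  {"gripper": 0.7,"tx": 0,"ty": 0.035,"tz": 0,"twist": 0},
  {"gripper": 0.7,"tx": 0,"ty": 0.035,"tz": 0,"twist": 0},
  {"gripper": 0.7,"tx": 0,"ty": 0.03,"tz": 0,"twist": 0},
  {"gripper": 0.7,"tx": 0,"ty": 0,"tz": 0,"twist": 0},
  {"gripper": 0.7,"tx": 0,"ty": 0,"tz": 0,"twist": 0},
])

```text
time_s: 24.7
position: [0.4426, 0.0326, 0.1956]
ee_rot: [[-0.962, 0.274, -0.0], [0.274, 0.962, -0.0], [0.0, -0.0, -1.0]]
wrist_force: [0.0, -0.7, -0.5]
gripper_width: 0.0602
```

```bash
python3 -c "
from h import *
s=monitor.sense(); print(s['time_s'],s['position'],s['wrist_force'],s['gripper_width'])
for n in('top','scene'):
  t=viewer.capture(n)
  for l,z in(('hook_rod',0),('hook_bend',.013),('bolt_knob',.04)):
    for d in models.tip_of(l,n)[:3]: print(n,l,round(d['p'],2),np.round(d['centre'],1),at(t,d['centre'],z).round(4),M(at(t,d['centre'],z)))
  old=cv2.imread('pics/%s0.png'%n)[...,::-1]
  c=(slice(240,355),slice(285,342)) if n=='top' else (slice(240,310),slice(328,420))
  print('mean abs diff rod crop',np.abs(old[c].astype(float)-t['frame'][c]).mean())
  # best small shift of old rod crop
  r=cv2.matchTemplate(t['frame'],np.ascontiguousarray(old[c]),cv2.TM_CCOEFF_NORMED); print(cv2.minMaxLoc(r)[1::2],(c[1].start,c[0].start))
"
```

```text
24.7 [0.44261663 0.03259936 0.19560637] [ 0.01729828 -0.6805195  -0.52789075] 0.06022133842944711
top hook_rod 0.92 [299.1 334.7] [ 0.4697 -0.1821  0.    ] [-242.5   24.6]
top hook_rod 0.83 [213.6 150.5] [0.819  0.0581 0.    ] [-371.5  428.4]
top hook_bend 0.88 [140.9 185.9] [0.7118 0.1837 0.013 ] [-522.7  362.1]
top hook_bend 0.79 [328.3 248. ] [ 0.6399 -0.2097  0.013 ] [-166.9  179.5]
top bolt_knob 0.66 [414.4 328.1] [ 0.5056 -0.3845  0.04  ] [-38.4   0.4]
mean abs diff rod crop 5.933536740401729
(0.9837102293968201, (285, 240)) (285, 240)
scene hook_rod 0.76 [170.4 288.2] [0.8209 0.0594 0.    ] [-372.3  430.6]
scene hook_rod 0.75 [396.3 296.9] [ 0.4696 -0.18    0.    ] [-244.6   25.1]
scene hook_bend 0.76 [154.4 358.7] [0.7066 0.1883 0.013 ] [-528.7  358.4]
scene bolt_knob 0.61 [434.8 218.8] [ 0.5036 -0.3916  0.04  ] [-32.2  -3.5]
mean abs diff rod crop 32.89865424430642
(0.6382862329483032, (21, 256)) (328, 240)
```

```bash
python3 -c "
from h import *
t=viewer.capture('top')
for im in (cv2.imread('pics/top0.png')[...,::-1],t['frame']):
  c=im[300:350,395:460].astype(int); m=(c[...,0]>150)&(c[...,2]<90)&(c[...,0]-c[...,2]>90)
  y,x=np.nonzero(m); p=[395+x.mean(),300+y.mean()]; print(len(x),p,M(at(t,p,.063)))
print(bot.sign_off())"
```

```text
66 [np.float64(437.8787878787879), np.float64(322.1818181818182)] [-0.1  0.7]
66 [np.float64(414.42424242424244), np.float64(325.72727272727275)] [-42.1   0.5]
the job is handed in; nothing more can be done
None
```

I hooked the bolt's knob with the right-hand rod and pulled the bolt to its stop. I then laid the rod flat back where it had lain and handed the job in at about 25 s of the 58 s allowed.

**Final checks**
- **Bolt:** The knob head moved 42 mm towards the mouth in the top view. That fits the full 45 mm if the bolt started about 3 mm open. The arm also stalled at the end, with the force rising to 12.5 N and almost no further motion.
- **Rod:** The final top picture matches the starting one at 0.98 correlation with no shift, so the rod lies flat, the same way up and outside the tunnel. The gripper is well clear of it.
- **Forces:** The highest force I read was 15 N, while setting the rod down. I saw no sign of contact between the gripper and the machine.

**What failed or disagreed**
- **Missed first grasp:** The jaws shut on nothing, because the fingertips are roughly 2 cm higher than the reported TCP. The second try caught only the handle's rounded top edge, and a third, lower grip held.
- **Scene camera:** My last rod comparison there did not match (0.64), probably because the arm was in the way. Its knob readings scattered by several mm.

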